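# Lift the dip basket of bung bushes out of the parts washer to drain

### The job

The brass bung bushes in the parts-washing tank are done: take the loose cover off its pins, lay it down gently and flat, handle up, on the black rubber mat, then lift the wire basket with the bushes straight out by its handle and hold it level and still, centred over the open tank a few centimetres above the rim, so that it can drip off. Finish while holding the basket there in the gripper; keep all the bushes in it, and leave the tools and the other things on the bench where they are.

Things in the scene. Friction and masses are not known exactly. Their poses are not given: they have to be found in the camera images.
- tank: Steel washing tank fixed to the bench. Origin: centre of its underside; z up, x along its short side, y along its long side. Opening 150 (x) by 220 (y); with the flange round it 196 by 266. Four upright pins, 6 in diameter, 10 high, stand on the flange at x = +-88, y = +-123. A grey switch box sticks out 34 from the -x wall, up to 113 high.
- tank_rim (a point): Centre of the tank's opening at the height of the flange's top (the rim), 140 above the bench; the pins' tops are 10 above it.
- cover: Loose aluminium cover plate, 196 (x) by 266 (y), 4 thick, about 0.55 kg, on the tank's flange with the pins through its four 9 mm corner holes. Origin: centre of its underside; y along the long side, z up (handle side).
- cover_handle (a point): Centre of the black bar of the cover's bow handle, 44 above the cover's origin. The bar runs along the cover's x: 104 long, 12 wide (y), 14 high, on a round post near each end (x = +-46), 33 clear under it.
- basket: Loose wire basket in the tank under the cover, 108 (x) by 176 (y), 55 deep, about 0.35 kg empty, 0.68 kg loaded. Origin: centre of its underside, at first on rests 30 above the bench; y along the long side, z up; nearly parallel with the tank and up to 8 off its centre.
- basket_handle (a point): Centre of the black bar of the basket's bow handle, 92 above the basket's origin. The bar runs along the basket's x: 84 long, 12 wide (y), 14 high, 30 clear between it and the basket's rim. In the tank its top is 11 below the tank's rim.
- bush0: Brass ring lying flat in the -y end of the basket: 48 outside, 34 inside, 18 high, 0.11 kg. Origin: centre of its underside.
- bush1: A second, equal brass ring, in the middle of the basket under the handle.
- bush2: A third, equal brass ring, in the +y end of the basket.
- mat: Black rubber mat fixed flat on the bench, 220 (x) by 290 (y), 5 thick, to the left or to the right of the tank. Origin: centre of its underside, on the bench; y along the long side.
- hammer: Hammer, about 240 long, lying in the wooden tool tray (220 by 290, 30 high) on the other side of the tank from the mat; not to be moved. Origin near its middle.
- driver: Cooper's hoop driver (steel foot, wooden handle, about 170 long) lying in the same tray; not to be moved. Origin near its middle.
- bung: Wooden bung, 54 across, 45 high, standing on the bench beyond the tank; not to be moved. Origin: centre of its underside.
- tin: Small tin, 70 across, 75 high, standing on the bench beyond the tank; not to be moved. Origin: centre of its underside.

How it is judged:
By the outcome, as a careful person would: the job done as asked, in the order asked, and still so for the second after the job is handed in, while the arm keeps its last pose, push and grip.
It also fails if it takes over 53 s, if anything falls off the work surface, if the arm or the gripper's body presses on something with over 40 N, if the wrist force passes 120 N, or if a joint passes its speed limit or range.

### The arm

A 6-joint arm with a two-finger parallel gripper is mounted at the origin on the work surface. World frame = base frame: x ahead of the robot, y to its left, z up, the work surface at z = 0. Lengths are in m, angles in rad, forces in N, time in s.
With the tool pointing down it reaches from about 0.25 to 0.725 m from the base axis. Payload 4 kg.
Tool frame: the origin (TCP) lies at the very end of the fingers, on their centre line; the grasp point (between the pads) lies 19 mm behind it; z points along the fingers, y is the line along which they close (so a half turn about z gives the same grasp; the last joint's range is limited). The gripper opens to 85 mm and grips with 20 to 120 N. Pads are 22 mm wide; open, the fingers measure 114 mm over their backs; the gripper's body (76 mm by 85 mm) begins 54 mm behind the grasp point. The pads swing forward as they close: fully open they stand 13 mm farther back than shut.
Start: joints at [-1.178, 0.241, 0.005, 1.335, 0, 1.571], TCP at [0.191, -0.462, 0.204] pointing down, gripper open.
Joint ranges: [-2.72, 2.72], [-1.05, 1.87], [-1.09, 1.28], [-1.99, 2.15], [-1.42, 1.44], [-3.14, 3.14]. Speed limits (rad/s): [2.79, 2.79, 3.14, 3.14, 3.14, 3.14].

### API

Orientations are given as a unit quaternion [x, y, z, w].
In Python, from workcell import bot gives the robot as it stands.
- The arm moves only by the tool carry_out, never from a script. Its argument "increments" is one flat list of numbers, 5 for each row, row after row: the finger opening in cm, from 0 to 8.54, then the shift along the tool's x, y, z in cm, then the turn about the tool's z in rad. A call has exactly 5 rows; each row shifts and turns the commanded pose from where the row before left it, along the tool's axes as they then stand; what a row does not reach is not made up. A row lasts 1/8 s, in which the tool goes at most 62.5 mm and 10.7 degrees, less where a joint would pass 70% of its speed; a pose out of reach is approached as far as the arm can. A call with a gripper value outside its range is refused whole. The fingers move at their own pace and stop on an object; the grip force is fixed at half the most. Time passes only in rows, so rows that do not move let the fingers close, or fill a call up. It gives the time, the measured TCP pose, the force, the opening and the grip force at its end, in the units of the state.
- bot.get_obs(): the state, without advancing time (a new reading comes with each control period).
- bot.camera(name): name is "scene" or "top"; returns a dict with "pixels" (420x560x3 uint8, blue, green, red), "range_z" (420x560 float32, m along the optical axis (not along the pixel's ray), 0 where there is no reading), "mtx" (3x3 intrinsics, pixels), "D" ([k1, k2, p1, p2, k3] as OpenCV has them; the pictures are not rectified), "eye" and "attitude" of the camera in the world. Camera axes: x right, y down, z forward; pixel columns grow to the right and rows downward; lengths in m; the calibration is good to about 2 mm. A picture is of the moment at which its call begins.
- bot.job_done(): hands the job in; it is judged then, once.
Trained networks look in a picture, given as the dict that the camera call returned (one of the last four; its "shot" number tells which), for a name from the list of things; names that differ only in an ending like _2 or _b are one class to them, and where a whole thing is asked for, a point or a joint stands for the part that bears it (a point fixed in the world has none). Each returns a list of dicts, best first, with "p" (0 to 1); they miss things now and then, are a little off and sometimes report something else, mostly with a low value. They report only what shows in the picture. A call takes as long as a camera call.
- bot.find_in(picture, name): "xyz" ([x, y, z] in m, in the coordinates of the camera as it stood for that picture, good to about 4 mm: the middle of the surface that is visible of it).
- bot.regions_of(picture, name): "mask" (420x560 bool, what is visible of it).
- bot.place_of(picture, name): "xyz" ([x, y, z] in m, in the coordinates of the camera as it stood for that picture, good to about 4 mm: a listed point, or the origin of a listed thing).
The state is a dict: "clock": time; "joint_pos": joint angles; "joint_vel": joint speeds; "tau": joint torques, N m; "eef_pos": TCP position; "tool_rot": TCP orientation; "ft_force": force on the tool from outside, world axes, zero at the start; "ft_torque": the same for the moment, N m; "grip_width": finger opening in m; "grasp_force": force on a finger pad.
Only numpy, scipy, OpenCV 4.12 (cv2) and the standard library are available. Lean on these libraries where they do the work, as an engineer would, in place of code of your own. Each camera call takes 0.05 s, during which the arm holds its last target. There are 200 camera calls.

## Working session

There is one attempt and no reset: what is moved stays moved. The work goes in short steps, Python scripts to look and compute and a tool call to move; the robot and the scene stay as the last step left them, time stands still between calls to the robot, and variables do not carry over. Pictures are saved under pics/ and viewed, at most 10 in all, crops included, and the job is handed in when it is done.

Besides the shell and the picture viewer there is one more tool, called after "Call:" by a JSON object that holds its "fn" and its "kwargs", one argument or row to a line. carry_out: Moves the arm, as the interface text tells. Its arguments: {"type":"object","properties":{"increments":{"type":"array","items":{"type":"number"}}},"required":["increments"]}

```bash
mkdir -p pics; ls
cat > h.py <<'E'
import numpy as np, cv2
from scipy.spatial.transform import Rotation as R
from workcell import bot
def Rc(c):
    a=np.array(c["attitude"]); return R.from_quat(a).as_matrix() if a.size==4 else a.reshape(3,3)
def w(c,p): return Rc(c)@np.array(p)+np.array(c["eye"])
def cloud(c,mask):
    v,u=np.nonzero(mask&(c["range_z"]>0)); z=c["range_z"][v,u]
    n=cv2.undistortPoints(np.stack([u,v],1).astype(float).reshape(-1,1,2),c["mtx"],c["D"]).reshape(-1,2)
    return np.c_[n*z[:,None],z]@Rc(c).T+np.array(c["eye"])
E
python3 - <<'E'
from h import *
o=bot.get_obs(); print({k:np.round(v,3) for k,v in o.items()})
ims=[]
for n in("scene","top"):
    c=bot.camera(n); cv2.imwrite(f"pics/{n}0.png",c["pixels"]); print(n,c["eye"],c["attitude"])
    for t in("tank_rim","cover","cover_handle","mat","tin","bung","hammer"):
        r=bot.place_of(c,t); print(t,[(np.round(w(c,q["xyz"]),4),round(q["p"],2)) for q in r[:2]])
    for t in("cover","cover_handle","mat"):
        r=bot.regions_of(c,t)
        if r:
            P=cloud(c,r[0]["mask"]); m=np.median(P[:,2]); print(t,len(P),"medz",m)
            P=P[abs(P[:,2]-m)<.008]
            b=cv2.minAreaRect((P[:,:2]*1000).astype(np.float32)); print(b)
E
```

```text
pics
{'clock': np.float64(0.0), 'joint_pos': array([-1.178,  0.241,  0.004,  1.335, -0.   ,  1.571]), 'joint_vel': array([-0.   , -0.001, -0.   ,  0.001, -0.   ,  0.   ]), 'tau': array([-2.0000e-03, -3.7232e+01,  2.5241e+01,  1.7000e-02, -0.0000e+00,
        0.0000e+00]), 'eef_pos': array([ 0.191, -0.461,  0.203]), 'tool_rot': array([ 0.981,  0.195, -0.   , -0.001]), 'ft_force': array([ 0.282,  0.282, -0.192]), 'ft_torque': array([ 0.021, -0.008,  0.013]), 'grasp_force': np.float64(0.0), 'grip_width': np.float64(0.085)}
scene [1.15203128 0.08471671 1.06177319] [ 0.62563367  0.72957663 -0.21305449 -0.1758074 ]
tank_rim [(array([ 0.4902, -0.0246,  0.1887]), 0.35)]
cover [(array([ 0.4891, -0.0269,  0.1425]), 0.62)]
cover_handle [(array([ 0.4916, -0.0231,  0.1871]), 0.57)]
mat [(array([ 0.4651, -0.3728,  0.0029]), 0.6)]
tin [(array([ 0.7444, -0.1451,  0.0025]), 0.87)]
bung [(array([0.749 , 0.114 , 0.0029]), 0.83)]
hammer [(array([0.5564, 0.392 , 0.0095]), 0.72)]
cover 6963 medz 0.14536624838256706
((493.7205810546875, -23.887527465820312), (267.1421813964844, 198.33145141601562), 85.5564
[... 473 characters left out ...]
915, -0.0256,  0.1814]), 0.6)]
mat [(array([ 0.4628, -0.3728,  0.0017]), 0.73)]
tin [(array([ 0.7447, -0.1494,  0.0011]), 0.84), (array([0.5582, 0.3896, 0.0074]), 0.17)]
bung [(array([ 7.503e-01,  1.143e-01, -5.000e-04]), 0.71)]
hammer [(array([0.5569, 0.3895, 0.0061]), 0.68)]
cover 6635 medz 0.14326740985930986
((492.6599426269531, -24.683303833007812), (267.52740478515625, 197.08363342285156), 85.66365814208984)
cover_handle 6612 medz 0.1432743953715162
((492.6456604003906, -24.871841430664062), (267.14923095703125, 197.08363342285156), 85.66365814208984)
mat 6040 medz 0.004537278165395842
((464.8463134765625, -371.54766845703125), (223.4532012939453, 289.55029296875), 0.13457193970680237)
```

View pics/scene0.png

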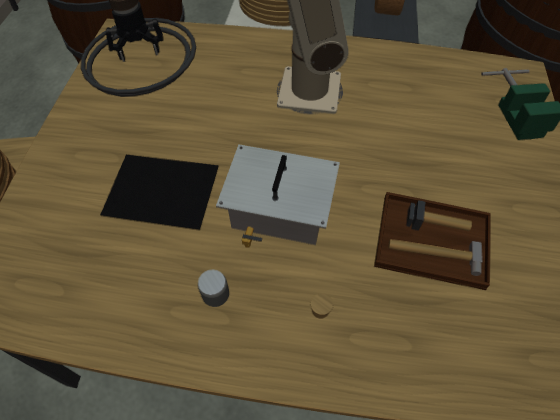

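View pics/top0.png

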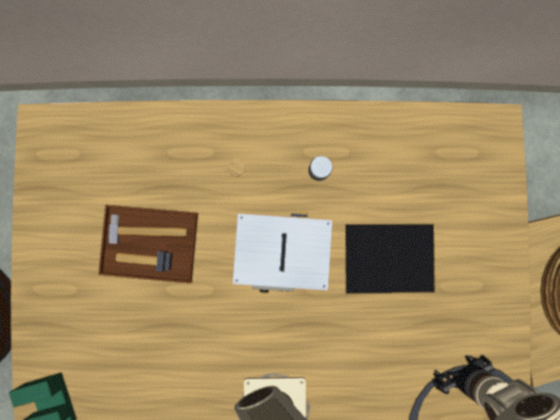

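```bash
cat > p.py <<'E'
from h import *
np.set_printoptions(suppress=True,precision=2)
def plan(x,y,z,psi):
    """shift (cm) in tool axes now and turn about tool z so tool y lies along angle psi (deg, mod 180)"""
    o=bot.get_obs(); M=R.from_quat(o["tool_rot"]).as_matrix()
    a=np.degrees(np.arctan2(M[1,1],M[0,1])); d=(psi-a+90)%180-90
    print("t",o["clock"],"tcp",o["eef_pos"]*100,"tool x",M[:,0],"y",M[:,1],"ang y",a,"F",o["ft_force"],"q6",o["joint_pos"][5])
    print("shift cm",M.T@(np.array([x,y,z])-o["eef_pos"])*100,"turn rad",-np.radians(d))
E
python3 - <<'E'
from p import *
c=bot.camera("top")
r=bot.regions_of(c,"cover_handle")
P=cloud(c,r[0]["mask"]); H=P[(P[:,2]>.175)&(P[:,2]<.205)]
print(len(H),np.median(H[:,2]),cv2.minAreaRect((H[:,:2]*1000).astype(np.float32)))
plan(.4925,-.0245,.25,85.6)
E
```

```text
173 0.18993011694640716 ((493.9068298339844, -24.560012817382812), (12.025726318359375, 102.41334533691406), 85.76179504394531)
t 1.2 tcp [ 19.14 -46.19  20.36] tool x [0.92 0.38 0.  ] y [ 0.38 -0.92  0.  ] ang y -67.49317697827671 F [ 0.28  0.17 -0.12] q6 1.570798874283926
shift cm [ 44.56 -28.88  -4.64] turn rad 0.46961265298048155
```

The scene view shows the mat at about (160,190), the covered tank at (280,190), the tray at (435,240), the tin at (213,287) and the bung at (320,306). The top view has the cover centred near (283,252) with its handle running along world x, and the mat at (390,258). Both agree with the measured positions. Moving over now.

Call:
{"fn": "carry_out", "kwargs": {
  "increments": [8.5,5,-3.2,-0.6,0,8.5,5,-3.2,-0.6,0,8.5,5,-3.2,-0.6,0,8.5,5,-3.2,-0.6,0,8.5,5,-3.2,-0.6,0]
}}

```text
clock: 1.82
eef_pos: [0.362, -0.2169, 0.2341]
tool_rot: [0.981, 0.195, 0.0, 0.0]
ft_force: [0.5, -0.0, 0.5]
grip_width: 0.0849
grasp_force: 0.0
```

```bash
python3 -c "
from p import *
plan(.4935,-.0245,.225,85.7)"
```

```text
t 1.825 tcp [ 36.2  -21.69  23.41] tool x [0.92 0.38 0.  ] y [ 0.38 -0.92  0.  ] ang y -67.51406632158277 F [ 0.49 -0.05  0.54] q6 2.2093965247959497
shift cm [ 19.5  -12.75   0.91] turn rad 0.46750273590921654
```

Call:
{"fn": "carry_out", "kwargs": {
  "increments": [8.5,4.9,-3.2,0,0,8.5,4.9,-3.2,0,0,8.5,4.9,-3.2,0,0,8.5,4.8,-3.15,0,0,8.5,0,0,0,-0.18]
}}

```text
clock: 2.45
eef_pos: [0.4942, -0.0225, 0.2331]
tool_rot: [0.958, 0.288, 0.0, -0.0]
ft_force: [-1.6, -0.4, -0.2]
grip_width: 0.085
grasp_force: 0.0
```

Call:
{"fn": "carry_out", "kwargs": {
  "increments": [8.5,0,0,0,-0.18,8.5,0,0,0,-0.18,8.5,0,0,0,-0.18,8.5,0,0,0,-0.18,8.5,0,0,0,-0.18]
}}

```text
clock: 3.08
eef_pos: [0.4925, -0.026, 0.2336]
tool_rot: [0.739, 0.674, 0.0, 0.0]
ft_force: [-0.3, 0.6, -0.7]
grip_width: 0.085
grasp_force: 0.0
```

Call:
{"fn": "carry_out", "kwargs": {
  "increments": [8.5,0,0,0,-0.18,8.5,0,0,0,-0.18,8.5,0,0,0,-0.18,8.5,0,0,0,-0.18,8.5,0,0,0,-0.18]
}}

```text
clock: 3.7
eef_pos: [0.4924, -0.026, 0.2336]
tool_rot: [0.372, 0.928, 0.0, -0.0]
ft_force: [-0.1, 0.2, -0.7]
grip_width: 0.085
grasp_force: 0.0
```

Call:
{"fn": "carry_out", "kwargs": {
  "increments": [8.5,0,0,0,-0.18,8.5,0,0,0,-0.18,8.5,0,0,0,-0.154,8.5,0,0,0,0,8.5,0,0,0,0]
}}

```text
clock: 4.32
eef_pos: [0.4924, -0.026, 0.2336]
tool_rot: [0.128, 0.992, -0.0, -0.0]
ft_force: [0.1, -0.1, 0.6]
grip_width: 0.0849
grasp_force: 0.0
```

```bash
python3 -c "
from p import *
plan(.4935,-.0245,.165,85.7)"
```

```text
t 4.325 tcp [49.24 -2.6  23.36] tool x [-0.97  0.25  0.  ] y [ 0.25  0.97 -0.  ] ang y 75.27485343582617 F [ 0.13 -0.06  0.61] q6 0.20425293678292994
shift cm [-0.06  0.17  6.86] turn rad -0.18195313254780765
```

Call:
{"fn": "carry_out", "kwargs": {
  "increments": [8.5,-0.1,0.15,0,-0.1,8.5,0,0,1.5,-0.08,8.5,0,0,2,0,8.5,0,0,2,0,8.5,0,0,1.3,0]
}}

```text
clock: 4.95
eef_pos: [0.4934, -0.0247, 0.1646]
tool_rot: [0.038, 0.999, 0.0, -0.001]
ft_force: [-0.4, -0.4, 0.7]
grip_width: 0.0851
grasp_force: 0.0
```

```bash
python3 -c "
from p import *
plan(.4935,-.0245,.165,85.7)"
```

```text
t 4.95 tcp [49.34 -2.47 16.46] tool x [-1.    0.08  0.  ] y [ 0.08  1.   -0.  ] ang y 85.64327777325272 F [-0.35 -0.42  0.67] q6 0.025921859719236235
shift cm [-0.01  0.03 -0.04] turn rad -0.00098998961580288
```

Call:
{"fn": "carry_out", "kwargs": {
  "increments": [0,0,0,0,0,0,0,0,0,0,0,0,0,0,0,0,0,0,0,0,0,0,0,0,0]
}}

```text
clock: 5.58
eef_pos: [0.494, -0.0248, 0.1659]
tool_rot: [0.037, 0.999, 0.0, 0.0]
ft_force: [-0.1, -0.4, -0.1]
grip_width: -0.0002
grasp_force: 0.0
```

```bash
python3 -c "
from p import *
plan(.4935,-.0245,.165,85.7);print(bot.get_obs()['grip_width'],bot.get_obs()['grasp_force'])"
```

```text
t 5.575 tcp [49.4  -2.48 16.59] tool x [-1.    0.07 -0.  ] y [0.07 1.   0.  ] ang y 85.71197533425796 F [-0.08 -0.42 -0.09] q6 0.02469579901446849
shift cm [0.05 0.02 0.09] turn rad 0.000209009011828174
-0.00018607808772578505 0.0
```

Run:
```python
from p import *
c=bot.camera("scene"); i=c["pixels"][110:260,200:360]; cv2.imwrite("pics/s1.png",cv2.resize(i,None,fx=4,fy=4,interpolation=cv2.INTER_CUBIC))
P=cloud(c,np.ones((420,560),bool))
m=(abs(P[:,0]-.493)<.06)&(abs(P[:,1]+.0245)<.03)&(P[:,2]>.15)&(P[:,2]<.3)
Q=P[m]; 
for x in np.arange(.43,.56,.01):
    q=Q[abs(Q[:,0]-x)<.005]; 
    if len(q): print(round(x,2),len(q),np.percentile(q[:,2],[5,50,95])*1000,np.median(q[:,1])*1000)
```

```text
0.45 5 [151.59 159.79 168.84] -15.838248610682184
0.48 3 [245.16 252.76 254.66] 0.2531855636642155
0.49 52 [232.53 250.7  258.23] -13.636653876860084
0.5 234 [195.19 243.6  293.13] -27.08392262086927
0.51 273 [193.24 267.96 298.2 ] -21.192506176503965
0.52 23 [183.91 192.35 297.58] -22.381440662140704
0.53 24 [180.56 191.88 195.03] -25.400074277893072
0.54 51 [151.61 181.04 194.65] -26.49075600022245
0.55 11 [172.28 187.05 192.46] -25.519448646275784
```

View pics/s1.png

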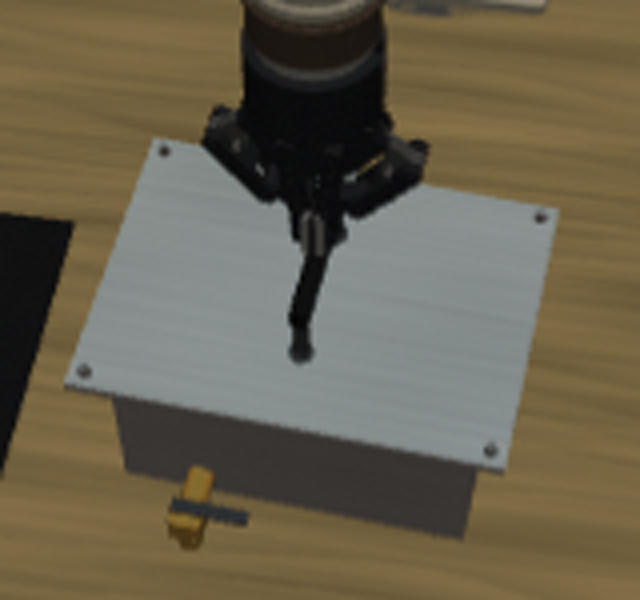

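The crop shows the fingers shut at about (312,235), on the bar's line or just above it, and the opening reads 0. I'll check whether the fingertips are really below the bar's top.

Run:
```python
from p import *
c=bot.camera("scene")
z=c["range_z"]
for v in range(156,186,2):
    row=[]
    for u in range(270,288,2):
        mk=np.zeros((420,560),bool); mk[v,u]=1; q=cloud(c,mk); row.append("%4d,%4d,%4d"%tuple(q[0]*1000) if len(q) else "--")
    print(v," | ".join(row))
```

```text
156  510, -40, 265 |  510, -36, 266 |  510, -31, 268 |  502, -28, 258 |  485, -27, 238 |  511, -18, 271 |  512, -13, 273 |  512,  -9, 273 |  490,  -7, 248Traceback (most recent call last):
  File "<stdin>", line 7, in <module>
  File "h.py", line 9, in cloud
    n=cv2.undistortPoints(np.stack([u,v],1).astype(float).reshape(-1,1,2),c["mtx"],c["D"]).reshape(-1,2)
      ~~~~~~~~~~~~~~~~~~~^^^^^^^^^^^^^^^^^^^^^^^^^^^^^^^^^^^^^^^^^^^^^^^^^^^^^^^^^^^^^^^^^
cv2.error: OpenCV(4.12.0) /io/opencv/modules/calib3d/src/undistort.dispatch.cpp:347: error: (-215:Assertion failed) CV_IS_MAT(_src) && CV_IS_MAT(_dst) && (_src->rows == 1 || _src->cols == 1) && (_dst->rows == 1 || _dst->cols == 1) && _src->cols + _src->rows - 1 == _dst->rows + _dst->cols - 1 && (CV_MAT_TYPE(_src->type) == CV_32FC2 || CV_MAT_TYPE(_src->type) == CV_64FC2) && (CV_MAT_TYPE(_dst->type) == CV_32FC2 || CV_MAT_TYPE(_dst->type) == CV_64FC2) in function 'cvUndistortPointsInternal'
```

Run:
```python
from p import *
c=bot.camera("scene")
for v in range(158,186,2):
    row=[]
    for u in range(270,288,2):
        mk=np.zeros((420,560),bool); mk[v,u]=1
        if c["range_z"][v,u]>0: row.append("%4d,%4d,%4d"%tuple(cloud(c,mk)[0]*1000))
        else: row.append("      --      ")
    print(v," | ".join(row))
```

```text
158  499, -43, 245 |  505, -37, 254 |  504, -33, 253 |  502, -28, 251 |  490, -26, 237 |  510, -18, 263 |  511, -13, 265 |  510,  -9, 265 |  497,  -6, 249
160  496, -44, 234 |  505, -37, 246 |  503, -33, 245 |  505, -28, 248 |  492, -26, 233 |  507, -19, 252 |  507, -14, 253 |  503, -10, 248 |  501,  -6, 247
162  430, -57, 143 |  502, -38, 236 |  508, -32, 243 |  507, -28, 243 |  495, -25, 229 |  508, -18, 246 |  506, -14, 244 |  503, -10, 242 |  503,  -6, 242
164  439, -55, 146 |  436, -51, 143 |  500, -34, 226 |  505, -28, 233 |  504, -24, 233 |  508, -19, 238 |  506, -14, 237 |  498, -11, 228 |  430, -16, 142
166  443, -55, 142 |  443, -49, 144 |  498, -34, 216 |  502, -29, 222 |  503, -24, 225 |  505, -19, 227 |  501, -15, 223 |  497, -11, 220 |  439, -14, 145
168  452, -53, 146 |  449, -48, 144 |  499, -34, 210 |  504, -29, 217 |  503, -24, 216 |  503, -19, 218 |  500, -15, 214 |  497, -11, 212 |  446, -13, 146
170  456, -52, 144 |  457, -47, 146 |  499, -34, 202 |  505, -28, 211 |  505, -24, 212 |  505, -19, 213 |  501, -15, 208 |  455, -17, 149 |  452, -12, 146
172  466, -51, 
[... 369 characters left out ...]
05, -24, 189 |  504, -19, 188 |  471, -20, 145 |  473, -14, 148 |  470, -10, 145
178  481, -48, 144 |  481, -43, 145 |  481, -38, 145 |  514, -27, 192 |  511, -23, 189 |  510, -18, 189 |  478, -19, 146 |  476, -14, 144 |  476,  -9, 145
180  487, -47, 144 |  486, -42, 144 |  485, -38, 143 |  521, -26, 194 |  521, -21, 194 |  511, -18, 181 |  483, -18, 144 |  483, -13, 146 |  484,  -8, 148
182  495, -46, 146 |  493, -41, 145 |  524, -30, 190 |  523, -26, 189 |  524, -21, 191 |  490, -22, 145 |  490, -17, 146 |  489, -12, 146 |  488,  -7, 146
184  497, -46, 141 |  501, -40, 147 |  533, -29, 194 |  530, -25, 190 |  532, -20, 194 |  497, -21, 146 |  496, -16, 146 |  493, -11, 143 |  493,  -7, 143
```

Call:
{"fn": "carry_out", "kwargs": {
  "increments": [0,0,0,-0.5,0,0,0,0,-1,0,0,0,0,-1,0,0,0,0,-1,0,0,0,0,-0.5,0]
}}

```text
clock: 6.35
eef_pos: [0.4943, -0.0248, 0.2067]
tool_rot: [0.037, 0.999, -0.0, 0.001]
ft_force: [0.5, 1.0, 0.1]
grip_width: 0.0001
grasp_force: 0.0
```

Run:
```python
from p import *
for n in("scene","top"):
    c=bot.camera(n)
    P=cloud(c,np.ones((420,560),bool))
    o=bot.get_obs()
    Q=P[(np.hypot(P[:,0]-.494,P[:,1]+.0245)<.03)&(P[:,2]>.2)]
    Z=np.sort(Q[:,2]); print(n,o["eef_pos"],Z[:25:2]*1000)
    B=P[(abs(P[:,1]+.025)<.015)&(P[:,2]>.17)&(P[:,2]<.2)]; print(len(B),np.median(B[:,2]),B[:,0].min(),B[:,0].max())
    if n=="scene": cv2.imwrite("pics/s2.png",cv2.resize(c["pixels"][110:260,200:360],None,fx=4,fy=4,interpolation=cv2.INTER_CUBIC))
```

```text
scene [ 0.49 -0.02  0.21] [236.   240.11 240.87 241.92 242.97 243.6  244.17 244.86 246.08 246.92
 247.19 247.74 248.14]
257 0.19101635712001397 0.04952228302276018 0.5479779435923214
top [ 0.49 -0.02  0.21] [638.67 645.78 651.9  657.19 662.42 666.94 668.37 668.58 668.78 669.03
 669.5  669.54 669.66]
8 0.19076379176909564 0.5395417045873783 0.5450404788463079
```

View pics/s2.png

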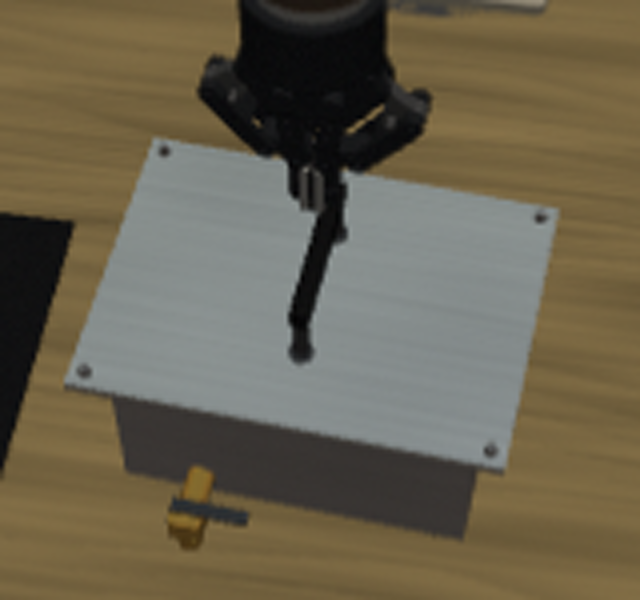

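The shut fingertips, at about (312,190) in the crop, stand near z = 0.236, but the reported TCP is 0.207. The real tips are therefore about 28 mm above the reported height, while x and y agree. I'll allow for that: open, then go lower.

Call:
{"fn": "carry_out", "kwargs": {
  "increments": [8.5,0,0,0,0,8.5,0,0,0,0,8.5,0,0,0,0,8.5,0,0,0,0,8.5,0,0,0.5,0]
}}

```text
clock: 7.08
eef_pos: [0.4941, -0.0248, 0.2007]
tool_rot: [0.037, 0.999, 0.0, 0.0]
ft_force: [0.8, -1.1, 0.3]
grip_width: 0.0849
grasp_force: 0.0
```

Call:
{"fn": "carry_out", "kwargs": {
  "increments": [8.5,0,0,1.5,0,8.5,0,0,1.5,0,8.5,0,0,1.5,0,8.5,0,0,1,0,8.5,0,0,0.8,0]
}}

```text
clock: 7.7
eef_pos: [0.4936, -0.0248, 0.1368]
tool_rot: [0.037, 0.999, 0.0, -0.0]
ft_force: [1.5, 0.4, 0.2]
grip_width: 0.0852
grasp_force: 0.0
```

Call:
{"fn": "carry_out", "kwargs": {
  "increments": [0,0,0,0,0,0,0,0,0,0,0,0,0,0,0,0,0,0,0,0,0,0,0,0,0]
}}

```text
clock: 8.32
eef_pos: [0.4942, -0.0246, 0.1382]
tool_rot: [0.037, 0.999, 0.0, 0.001]
ft_force: [-0.6, 0.2, 2.6]
grip_width: 0.011
grasp_force: 59.9
```

Call:
{"fn": "carry_out", "kwargs": {
  "increments": [0,0,0,-0.2,0,0,0,0,-0.4,0,0,0,0,-0.6,0,0,0,0,-0.8,0,0,0,0,-1,0]
}}

```text
clock: 8.95
eef_pos: [0.4937, -0.0248, 0.1682]
tool_rot: [0.037, 0.999, -0.0, -0.0]
ft_force: [0.9, -0.5, -4.3]
grip_width: 0.0104
grasp_force: 58.8
```

Call:
{"fn": "carry_out", "kwargs": {
  "increments": [0,0,0,-1,0,0,0,0,-1,0,0,0,0,-1,0,0,0,0,-0.6,0,0,0,0,0,0]
}}

```text
clock: 9.57
eef_pos: [0.4942, -0.0248, 0.2041]
tool_rot: [0.037, 0.999, 0.0, 0.001]
ft_force: [-0.1, 0.4, -5.1]
grip_width: 0.0109
grasp_force: 58.9
```

Run:
```python
from p import *
c=bot.camera("scene"); cv2.imwrite("pics/s3.png",c["pixels"])
r=bot.regions_of(c,"cover"); print([round(q["p"],2) for q in r])
P=cloud(c,r[0]["mask"]); P=P[(P[:,2]>.15)&(P[:,2]<.21)]
A=np.c_[P[:,:2],np.ones(len(P))]
k=np.ones(len(P),bool)
for _ in range(6):
    s=np.linalg.lstsq(A[k],P[k,2],rcond=None)[0]; k=abs(A@s-P[:,2])<.006
print("tilt deg",np.degrees(s[:2]),"z at grip",A[k].mean(0)@s,k.sum(), "z centre", np.array([.494,-.0245,1])@s)
print(cv2.minAreaRect((P[k,:2]*1000).astype(np.float32)))
plan(.463,-.372,.2,90)
```

```text
[0.88, 0.57]
tilt deg [-0.09 -0.02] z at grip 0.20904109503822732 1335 z centre 0.20908192177085638
((492.62396240234375, -25.046096801757812), (267.50457763671875, 199.6369171142578), 85.52772521972656)
t 9.675 tcp [49.36 -2.48 20.33] tool x [-1.    0.07  0.  ] y [ 0.07  1.   -0.  ] ang y 85.7125744138055 F [ 0.46  0.03 -4.9 ] q6 0.024650081144294934
shift cm [  0.45 -34.85   0.34] turn rad -0.07482969291334199
```

View pics/s3.png

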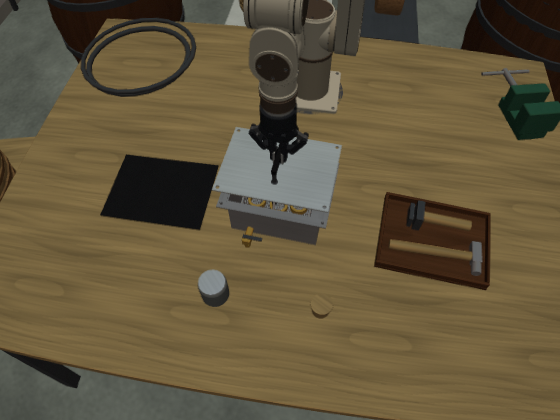

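The cover hangs level, clear of the pins, with the basket and bushes visible in the tank at about (275,205). The mat at (160,190) is empty. Carrying the cover over.

Call:
{"fn": "carry_out", "kwargs": {
  "increments": [0,0,0,0,-0.072,0,0.25,-2.5,0,0,0,0.4,-4.5,0,0,0,0.4,-4.5,0,0,0,0.4,-4.5,0,0]
}}

```text
clock: 10.3
eef_pos: [0.4783, -0.1858, 0.203]
tool_rot: [0.001, 1.0, 0.0, -0.0]
ft_force: [0.7, 0.6, -4.5]
grip_width: 0.0109
grasp_force: 59.0
```

Call:
{"fn": "carry_out", "kwargs": {
  "increments": [0,0.4,-4.5,0,0,0,0.4,-4.5,0,0,0,0.3,-4.5,0,0,0,0.3,-3.2,0,0,0,0.1,-2,0,0]
}}

```text
clock: 10.92
eef_pos: [0.4626, -0.373, 0.2026]
tool_rot: [0.002, 1.0, 0.001, -0.001]
ft_force: [-0.8, 0.6, -4.4]
grip_width: 0.0107
grasp_force: 59.0
```

Run:
```python
from p import *
plan(.464,-.372,.0035,89.9)
c=bot.camera("scene")
P=cloud(c,np.ones((420,560),bool)); P=P[(abs(P[:,0]-.46)<.13)&(abs(P[:,1]+.37)<.17)&(abs(P[:,2]-.209)<.012)]
A=np.c_[P[:,:2],np.ones(len(P))]; s=np.linalg.lstsq(A,P[:,2],rcond=None)[0]
print(np.degrees(s[:2]),np.median(P[:,2]),cv2.minAreaRect((P[:,:2]*1000).astype(np.float32)))
```

```text
t 10.925 tcp [ 46.26 -37.3   20.26] tool x [-1.  0.  0.] y [0. 1. 0.] ang y 89.74881486577853 F [-0.8   0.62 -4.37] q6 -0.6742553601794448
shift cm [-0.17  0.08 19.91] turn rad -0.00263867837223435
[-0.09  0.02] 0.210199904801879 ((460.940185546875, -373.38677978515625), (269.7707214355469, 201.57081604003906), 89.87887573242188)
```

Call:
{"fn": "carry_out", "kwargs": {
  "increments": [0,-0.15,0.1,1.5,0,0,0,0,3,0,0,0,0,3,0,0,0,0,3,0,0,0,0,3,0]
}}

```text
clock: 11.6
eef_pos: [0.4648, -0.3683, 0.0667]
tool_rot: [0.0, 1.0, 0.001, -0.0]
ft_force: [0.3, 0.1, -4.8]
grip_width: 0.0109
grasp_force: 59.1
```

Call:
{"fn": "carry_out", "kwargs": {
  "increments": [0,0,0,2,0,0,0,0,1.5,0,0,0,0,0.8,0,0,0,0,0.5,0,0,0,0,0.3,0]
}}

```text
clock: 12.22
eef_pos: [0.4653, -0.3709, 0.018]
tool_rot: [0.001, 1.0, -0.0, 0.0]
ft_force: [-0.7, 0.0, -4.5]
grip_width: 0.0105
grasp_force: 59.1
```

Run:
```python
from p import *
plan(.464,-.372,.0035,89.9)
c=bot.camera("scene")
P=cloud(c,np.ones((420,560),bool)); P=P[(abs(P[:,0]-.46)<.13)&(abs(P[:,1]+.37)<.17)]
h,e=np.histogram(P[:,2],np.arange(0,.06,.002)); print([(round(a*1000),int(n)) for n,a in zip(h,e) if n>15])
```

```text
t 12.225 tcp [ 46.53 -37.09   1.8 ] tool x [-1.  0. -0.] y [ 0.  1. -0.] ang y 89.84306089142945 F [-0.71  0.05 -4.48] q6 -0.6703626969641082
shift cm [ 0.13 -0.1   1.45] turn rad -0.000993774917706801
[(0, 749), (2, 725), (4, 568), (6, 442), (8, 201), (10, 45), (18, 25), (20, 190), (22, 860), (24, 1607), (26, 1261), (28, 449), (30, 80)]
```

Call:
{"fn": "carry_out", "kwargs": {
  "increments": [0,0.1,-0.1,0.4,0,0,0,0,0.3,0,0,0,0,0.2,0,0,0,0,0.15,0,0,0,0,0.1,0]
}}

```text
clock: 12.9
eef_pos: [0.4638, -0.3717, 0.006]
tool_rot: [0.001, 1.0, 0.0, 0.0]
ft_force: [0.2, 0.5, -3.8]
grip_width: 0.0107
grasp_force: 59.1
```

Call:
{"fn": "carry_out", "kwargs": {
  "increments": [0,0,0,0.1,0,0,0,0,0.1,0,0,0,0,0.05,0,0,0,0,0.05,0,0,0,0,0,0]
}}

```text
clock: 13.52
eef_pos: [0.4639, -0.3717, 0.0033]
tool_rot: [0.001, 1.0, -0.0, 0.0]
ft_force: [-0.3, -0.2, -2.4]
grip_width: 0.0111
grasp_force: 59.3
```

Call:
{"fn": "carry_out", "kwargs": {
  "increments": [0,0,0,0.05,0,0,0,0,0.05,0,0,0,0,0,0,8.5,0,0,0,0,8.5,0,0,0,0]
}}

```text
clock: 14.15
eef_pos: [0.4644, -0.3722, 0.0024]
tool_rot: [0.001, 1.0, -0.0, 0.001]
ft_force: [-0.4, -0.3, -0.3]
grip_width: 0.0468
grasp_force: 0.0
```

Call:
{"fn": "carry_out", "kwargs": {
  "increments": [8.5,0,0,0,0,8.5,0,0,-0.8,0,8.5,0,0,-3,0,8.5,0,0,-4,0,8.5,0,0,-5,0]
}}

```text
clock: 14.78
eef_pos: [0.4633, -0.3712, 0.1309]
tool_rot: [0.001, 1.0, 0.001, -0.001]
ft_force: [0.1, -1.0, 0.2]
grip_width: 0.0852
grasp_force: 0.0
```

Call:
{"fn": "carry_out", "kwargs": {
  "increments": [8.5,0,0,-5,0,8.5,1,-2,-2,0,8.5,3,-2,-1,0,8.5,3,0,0,0,8.5,3,0,0,0]
}}

```text
clock: 15.4
eef_pos: [0.3629, -0.4118, 0.2108]
tool_rot: [0.002, 1.0, -0.0, 0.0]
ft_force: [0.1, -0.4, -0.3]
grip_width: 0.0848
grasp_force: 0.0
```

Run:
```python
from p import *
for n in("scene","top"):
    c=bot.camera(n)
    for t in("basket_handle","basket","tank_rim","cover"):
        r=bot.place_of(c,t); print(n,t,[(np.round(w(c,q["xyz"])*1000),round(q["p"],2)) for q in r[:2]])
    P=cloud(c,np.ones((420,560),bool))
    B=P[(abs(P[:,0]-.493)<.065)&(abs(P[:,1]+.0245)<.03)&(P[:,2]>.112)&(P[:,2]<.14)]
    if len(B)>20: print("bar",len(B),np.median(B[:,2]),cv2.minAreaRect((B[:,:2]*1000).astype(np.float32)))
    F=P[(abs(P[:,0]-.493)<.14)&(abs(P[:,1]+.0245)<.16)&(abs(P[:,2]-.141)<.008)]
    print("flange",len(F),cv2.minAreaRect((F[:,:2]*1000).astype(np.float32)))
    C=P[(abs(P[:,0]-.464)<.13)&(abs(P[:,1]+.372)<.17)]; C=C[(C[:,2]>.007 if n=="top" else C[:,2]>.009)&(C[:,2]<.02)]
    A=np.c_[C[:,:2],np.ones(len(C))]; print("cover tilt",np.degrees(np.linalg.lstsq(A,C[:,2],rcond=None)[0][:2]),np.median(C[:,2]),cv2.minAreaRect((C[:,:2]*1000).astype(np.float32)))
    cv2.imwrite(f"pics/{n}4.png",c["pixels"])
plan(.493,-.0245,.2,85.7)
```

```text
scene basket_handle [(array([497., -30., 126.]), 0.78)]
scene basket [(array([497., -28.,  32.]), 0.66)]
scene tank_rim [(array([493., -25., 139.]), 0.56), (array([ 743., -150.,    0.]), 0.49)]
scene cover [(array([ 460., -372.,    6.]), 0.91)]
bar 172 0.12890969686742942 ((504.83380126953125, -28.76337432861328), (12.697141647338867, 94.28665161132812), 86.93278503417969)
flange 2878 ((492.94342041015625, -24.375900268554688), (267.4675598144531, 200.72528076171875), 85.5846176147461)
cover tilt [-0.14 -0.09] 0.011296209103731858 ((466.7381591796875, -370.6732177734375), (289.3908386230469, 220.81423950195312), 89.31497955322266)
top basket_handle [(array([499., -32., 121.]), 0.67)]
top basket [(array([495., -29.,  28.]), 0.95), (array([ 747., -150.,    0.]), 0.73)]
top tank_rim [(array([497., -21., 141.]), 0.85)]
top cover [(array([ 461., -378.,    3.]), 0.98)]
bar 145 0.12794115388250415 ((495.6678771972656, -29.276561737060547), (11.972330093383789, 106.4718017578125), 87.333740234375)
flange 2425 ((492.1580810546875, -25.22576904296875), (267.0515441894531, 197.39036560058594), 85.56586456298828)
cover tilt [-0.02 -0.01] 0.00948891021011844 ((474.5047607421875, -372.94647216796875), (238.99920654296875, 332.4332275390625), 0.29186326265335083)
t 15.9 tcp [ 36.44 -41.13  20.99] tool x [-1.  0.  0.] y [0. 1. 0.] ang y 89.89703719191589 F [ 0.96 -0.62  0.36] q6 -0.8439538155553783
shift cm [-12.79  38.7    1.  ] turn rad 0.07325211782758928
```

View pics/top4.png

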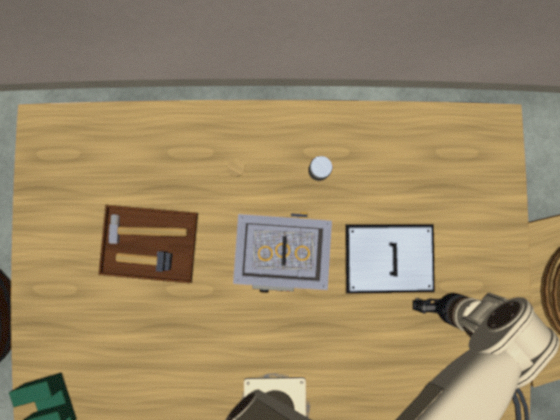

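The top view shows the cover flat and square on the mat at about (392,258), handle up. The basket stands in the open tank at (283,252) with its three rings and its handle bar near (284,250). Going there.

Call:
{"fn": "carry_out", "kwargs": {
  "increments": [8.5,-1,2.9,0,0,8.5,-1.8,5.2,0,0,8.5,-1.8,5.2,0,0,8.5,-1.8,5.2,0,0,8.5,-1.8,5.2,0,0]
}}

```text
clock: 16.52
eef_pos: [0.4472, -0.1728, 0.2101]
tool_rot: [0.001, 1.0, -0.0, 0.0]
ft_force: [0.0, 0.3, -0.7]
grip_width: 0.0848
grasp_force: 0.0
```

Call:
{"fn": "carry_out", "kwargs": {
  "increments": [8.5,-1.8,5.2,0,0,8.5,-1.8,5.2,0,0,8.5,-1.5,4.1,0,0,8.5,0,0,0,0.05,8.5,0,0,0,0]
}}

```text
clock: 17.15
eef_pos: [0.4981, -0.0288, 0.2099]
tool_rot: [0.025, 1.0, -0.0, -0.0]
ft_force: [-1.0, -0.9, -0.1]
grip_width: 0.0847
grasp_force: 0.0
```

Run:
```python
from p import *
c=bot.camera("scene")
P=cloud(c,np.ones((420,560),bool))
B=P[(abs(P[:,0]-.497)<.052)&(abs(P[:,1]+.029)<.02)&(P[:,2]>.118)&(P[:,2]<.137)]
print(len(B),np.median(B[:,2]),np.median(B[:,1]),cv2.minAreaRect((B[:,:2]*1000).astype(np.float32)))
print(np.histogram(B[:,0],np.arange(.44,.56,.006)))
Q=P[(np.hypot(P[:,0]-.497,P[:,1]+.029)<.07)&(P[:,2]>.2)&(P[:,2]<.4)]; print("tips",np.sort(Q[:,2])[:30:3]*1000, "y range of low", Q[Q[:,2]<.27][:,1].min(),Q[Q[:,2]<.27][:,1].max())
plan(.497,-.029,.2,87.1)
```

```text
161 0.12951826056745375 -0.027742288665211362 ((500.6258544921875, -28.235172271728516), (12.471487998962402, 88.71118927001953), 87.5748519897461)
(array([ 0,  0,  2, 11,  9,  9, 11, 10, 10, 12, 11, 10, 12, 11, 11, 10, 20,
        2,  0,  0]), array([0.44, 0.45, 0.45, 0.46, 0.46, 0.47, 0.48, 0.48, 0.49, 0.49, 0.5 ,
       0.51, 0.51, 0.52, 0.52, 0.53, 0.54, 0.54, 0.55, 0.55, 0.56]))
tips [253.11 255.71 256.62 257.4  258.45 259.67 260.36 262.13 262.46 262.96] y range of low -0.08529142410173814 0.02705890539449892
t 17.2 tcp [49.79 -2.94 20.99] tool x [-1.    0.05  0.  ] y [ 0.05  1.   -0.  ] ang y 87.07507442488685 F [ 1.   -0.94  0.33] q6 -0.00785504904324536
shift cm [0.09 0.03 0.99] turn rad -0.00043503335367752626
```

Call:
{"fn": "carry_out", "kwargs": {
  "increments": [8.5,0,0.05,1.5,0,8.5,0,0,2.5,0,8.5,0,0,2.5,0,8.5,0,0,2.5,0,8.5,0,0,1.5,0]
}}

```text
clock: 17.82
eef_pos: [0.4963, -0.0299, 0.103]
tool_rot: [0.027, 1.0, 0.0, -0.001]
ft_force: [-0.3, -1.0, 0.7]
grip_width: 0.085
grasp_force: 0.0
```

Call:
{"fn": "carry_out", "kwargs": {
  "increments": [8.5,0,0,1,0,8.5,0,0,1,0,8.5,0,0,0.6,0,8.5,0,0,0.2,0,8.5,0,0,0.1,0]
}}

```text
clock: 18.45
eef_pos: [0.4981, -0.0293, 0.0764]
tool_rot: [0.026, 1.0, -0.0, 0.0]
ft_force: [0.1, -0.4, 0.4]
grip_width: 0.0852
grasp_force: 0.0
```

Call:
{"fn": "carry_out", "kwargs": {
  "increments": [0,0,0,0,0,0,0,0,0,0,0,0,0,0,0,0,0,0,0,0,0,0,0,0,0]
}}

```text
clock: 19.08
eef_pos: [0.4981, -0.0288, 0.0762]
tool_rot: [0.026, 1.0, 0.001, 0.0]
ft_force: [0.7, 1.1, 0.1]
grip_width: 0.0106
grasp_force: 59.9
```

Call:
{"fn": "carry_out", "kwargs": {
  "increments": [0,0,0,-0.2,0,0,0,0,-0.5,0,0,0,0,-0.8,0,0,0,0,-1,0,0,0,0,-1,0]
}}

```text
clock: 19.7
eef_pos: [0.498, -0.0294, 0.112]
tool_rot: [0.026, 1.0, -0.0, 0.0]
ft_force: [0.5, -0.1, -7.2]
grip_width: 0.0107
grasp_force: 58.8
```

Call:
{"fn": "carry_out", "kwargs": {
  "increments": [0,0,0,-1.2,0,0,0,0,-1.2,0,0,0,0,-1.2,0,0,0,0,-1.2,0,0,0,0,-1.2,0]
}}

```text
clock: 20.32
eef_pos: [0.4978, -0.0293, 0.1719]
tool_rot: [0.026, 1.0, -0.0, 0.0]
ft_force: [-0.4, 0.4, -7.3]
grip_width: 0.0108
grasp_force: 58.8
```

Call:
{"fn": "carry_out", "kwargs": {
  "increments": [0,0,0,-1.2,0,0,0,0,-1.2,0,0,0,0,-1.2,0,0,0,0,-1,0,0,0,0,-0.4,0]
}}

```text
clock: 20.95
eef_pos: [0.4982, -0.0293, 0.222]
tool_rot: [0.026, 1.0, -0.0, 0.001]
ft_force: [-0.1, 0.1, -6.9]
grip_width: 0.0111
grasp_force: 58.8
```

Run:
```python
from p import *
plan(.4927,-.0247,.221,85.6)
for n in("scene","top"):
    c=bot.camera(n); P=cloud(c,np.ones((420,560),bool))
    for t in("basket","basket_handle","tank_rim","bush0","bush"):
        try: r=bot.place_of(c,t)
        except Exception as e: print(t,e); continue
        print(n,t,[(np.round(w(c,q["xyz"])*1000),round(q["p"],2)) for q in r[:3]])
    B=P[(abs(P[:,0]-.497)<.08)&(abs(P[:,1]+.028)<.11)&(P[:,2]>.17)&(P[:,2]<.237)]
    print(cv2.minAreaRect((B[:,:2]*1000).astype(np.float32)),B[:,2].min())
    if n=="scene": cv2.imwrite("pics/s5.png",cv2.resize(c["pixels"][60:260,170:400],None,fx=3,fy=3,interpolation=cv2.INTER_CUBIC))
```

```text
t 20.95 tcp [49.82 -2.93 22.2 ] tool x [-1.    0.05 -0.  ] y [0.05 1.   0.  ] ang y 86.97477328652329 F [-0.13  0.07 -6.91] q6 -0.0059568068183364084
shift cm [0.57 0.43 0.1 ] turn rad 0.023994320318294855
scene basket [(array([496., -30., 177.]), 0.78)]
scene basket_handle [(array([496., -35., 271.]), 0.65), (array([495., -29., 178.]), 0.49)]
scene tank_rim []
scene bush0 [(array([495., -28., 178.]), 0.65), (array([483.,  24., 179.]), 0.61)]
scene bush [(array([495., -28., 178.]), 0.65), (array([483.,  24., 179.]), 0.61)]
((497.5247497558594, -29.516311645507812), (180.10179138183594, 114.05350494384766), 87.16920471191406) 0.1748929561897028
top basket []
top basket_handle []
top tank_rim []
top bush0 [(array([488.,  26., 178.]), 0.47)]
top bush [(array([488.,  26., 178.]), 0.47)]
((496.0535583496094, -20.63182830810547), (160.03538513183594, 110.31208038330078), 87.54832458496094) 0.17113328461892596
```

View pics/s5.png

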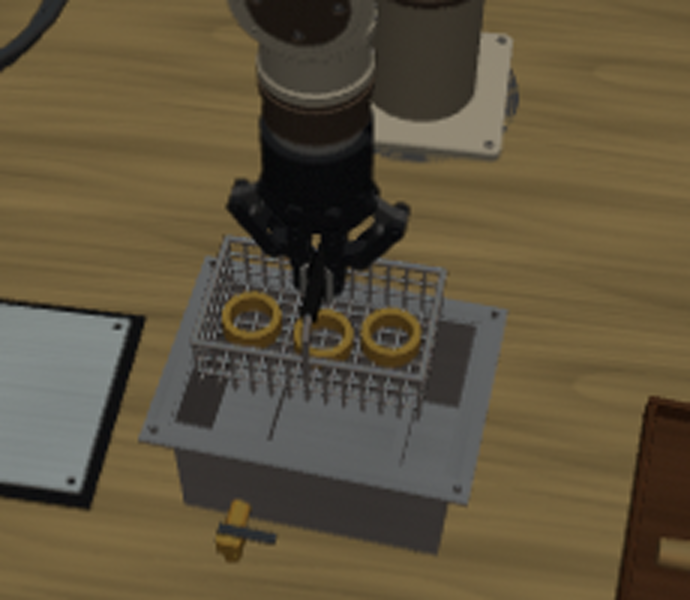

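The crop shows all three rings in the level basket at about (250,320), (323,333) and (390,337), with the basket well above the rim. I'll centre it over the tank, let it settle and check.

Call:
{"fn": "carry_out", "kwargs": {
  "increments": [0,0.25,0.25,0,0,0,0.2,0.2,0,0.024,0,0,0,0,0,0,0,0,0,0,0,0,0,0,0]
}}

```text
clock: 22.18
eef_pos: [0.4936, -0.0246, 0.2212]
tool_rot: [0.038, 0.999, 0.0, 0.0]
ft_force: [0.4, -0.5, -6.1]
grip_width: 0.011
grasp_force: 58.8
```

Call:
{"fn": "carry_out", "kwargs": {
  "increments": [0,0,0,0,0,0,0,0,0,0,0,0,0,0,0,0,0,0,0,0,0,0,0,0,0]
}}

```text
clock: 22.8
eef_pos: [0.4935, -0.0246, 0.2211]
tool_rot: [0.038, 0.999, 0.0, -0.0]
ft_force: [-0.6, 0.7, -7.6]
grip_width: 0.0109
grasp_force: 58.8
```

Run:
```python
from p import *
plan(.4927,-.0247,.221,85.6)
c=bot.camera("scene"); P=cloud(c,np.ones((420,560),bool))
B=P[(abs(P[:,0]-.493)<.08)&(abs(P[:,1]+.025)<.11)&(P[:,2]>.17)&(P[:,2]<.237)]
print(cv2.minAreaRect((B[:,:2]*1000).astype(np.float32)),B[:,2].min())
r=bot.place_of(c,"basket"); print([(w(c,q["xyz"])*1000,q["p"]) for q in r[:1]])
r=bot.place_of(c,"cover"); print([(w(c,q["xyz"])*1000,q["p"]) for q in r[:1]])
if abs(B[:,2].min()-.176)<.008: print(bot.job_done())
```

```text
t 22.8 tcp [49.35 -2.46 22.11] tool x [-1.    0.08  0.  ] y [0.08 1.   0.  ] ang y 85.60055722208865 F [-0.61  0.71 -7.55] q6 0.027069460668606604
shift cm [ 0.08 -0.02  0.01] turn rad 9.725360111942088e-06
((493.1330871582031, -24.70783233642578), (180.25994873046875, 113.7567367553711), 85.35541534423828) 0.1716535303339487
[(array([491.81, -20.83, 177.38]), 0.95)]
[(array([ 460.75, -372.16,    5.9 ]), 0.66)]
the job is handed in; nothing more can be done
None
```

The job is handed in at about 23 s of the 53 s allowed: the cover lies flat on the mat with its handle up, and the gripper holds the basket level and still, centred over the tank about 35 mm above the rim, with all three bushes in it when last viewed, just before the final centring.

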